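Meter two spacer discs into the cup

ROBOT

A 7-joint arm with a two-finger parallel gripper is mounted at the origin on the work surface. World frame = base frame: x ahead of the robot, y to its left, z up, the work surface at z = 0. Lengths are in m, angles in rad, forces in N, time in s.
With the tool pointing down it reaches from about 0.35 to 0.9 m from the base axis. Payload 19.9 kg.
Tool frame: the origin (TCP) lies on the centre line of the jaws, within the pads' length; the fingertips stand 22 mm ahead of it and the grasp point (between the pads) lies 3 mm ahead of it; z points along the fingers, y is the direction in which the jaws open and shut (so a half turn about z gives the same grasp; the last joint's range is limited). The gripper opens to 94 mm and grips with 3 to 60 N. Pads are 16 mm wide; open, the fingers measure 119 mm over their backs; the gripper's body (75 mm by 177 mm) begins 78 mm behind the grasp point.
Start: joints at [1.06, 0.417, -0.01, 1.614, 0.005, 1.111, -0.053], TCP at [0.283, -0.557, 0.227] pointing down, gripper open.
Joint ranges: [-2.81, 2.81], [-0.39, 2.02], [-1.27, 1.25], [0.06, 2.57], [-1.19, 4.33], [0.19, 2], [-2.82, 2.82]. Speed limits (rad/s): [1.89, 1.89, 2.39, 2.39, 3.01, 3.01, 3.01].

INTERFACE

Orientations are given as a unit quaternion [w, x, y, z].
In Python, from bench import bot, viewer gives the robot as it stands.
- The arm moves only by the tool step_arm, never from a script. Its argument "rows" is a list that holds one entry, the list of rows, each a list of 7 numbers: the turn, a rotation vector about the tool's x, y, z in units of 6 degrees (1.0 is 6 degrees), then the shift along the tool's x, y, z in units of 40 mm (1.0 is 40 mm), then the closure, from 0 (fully open) to 1 (shut). In form: [[[rx, ry, rz, dx, dy, dz, hand], ...]]. A call has 1 to 12 rows; each row is the pose to reach, as a shift and turn from the pose commanded when the call began, along the tool's axes at that moment; what a row does not reach only later rows make up. A row lasts 1/10 s, in which the tool goes at most 50 mm and 8.59 degrees, less where a joint would pass 70% of its speed; a pose out of reach is approached as far as the arm can. A call with a gripper value outside its range is refused whole. The fingers move at their own pace and stop on an object; "newtons" is the grip in N (left out, the last holds). Time passes only in rows, so rows that repeat a pose let the fingers close. It gives the time, the measured TCP pose, the force and the opening at its end, in the units of the state.
- bot.get_obs(): the state, without advancing time (a new reading comes with each control period).
- viewer.camera(name): name is "side" or "top"; returns (picture, depth): 480x640x3 uint8, red, green, blue; 480x640 float32, m along the optical axis (not along the pixel's ray), 0 where there is no reading.
- viewer.calibration(name): a dict with "mtx" (3x3 intrinsics, pixels), "R" (3x3) and "t" (3): a world point X has camera coordinates R X + t. Camera axes: x right, y down, z forward; pixel columns grow to the right and rows downward; lengths in m; the calibration is good to about 2 mm. A picture is of the moment at which its call begins. calibration takes no time and is no camera call.
- bot.sign_off(): hands the job in, once; it reports no verdict.
The state is a dict: "time": time; "q": joint angles; "dq": joint speeds; "effort": joint torques, N m; "tool_pos": TCP position; "tool_rot": TCP orientation; "contact_force": force on the tool from outside, world axes, zero at the start; "moment": the same for the moment, N m; "width": opening from 0.0 (shut) to 1.0 (fully open).
Only numpy, scipy, OpenCV 4.12 (cv2) and the standard library are available. Lean on these libraries where they do the work, as an engineer would, in place of code of your own. Each camera call takes 0.05 s, during which the arm holds its last target. There are 200 camera calls.

TASK

Slide the green cup fully home between the guide rails of the disc dispenser, against its foot under the spout. Then press the red plunger down gently until it bottoms on its stop and let it come all the way up, twice in all, so that exactly two brass discs drop into the cup; push no harder than is needed to feel the stop, and leave the cup there and the other things on the bench undisturbed.

Things in the scene. Friction and masses are not known exactly. Their poses are not given: they have to be found in the camera images.
- dispenser: Disc dispenser bolted to the bench: grey column, clear square magazine (31 mm square, top 122 mm up), blue housing behind it (x 16..66, y +-22, top 115 mm). Origin on the bench below the magazine's centre; local -x is its front (spout, towards the robot), z up. Foot x -10..68, y +-39 mm. Robot on it, or cup against it, with over 25 N is too much.
- spout (a point): Middle of the spout's front lip, where discs drop off: 26 mm in front of the dispenser's origin, 70 mm up (underside 62 mm up). The magazine right behind it leaves no room for a gripper above a cup that is home.
- home (a point): Point on the bench below the cup's centre when the cup is fully home: 40 mm in front (local -x) of the dispenser's origin, axes like the dispenser's. The flat front face of the foot, 30 mm behind this point, is the cup's stop.
- mouth (a point): Point on the bench 108 mm in front of the dispenser's origin: set the cup down here, then push it home from its front side. Two black rails 14 mm high guide it: 66 mm apart inside from the foot to 54 mm in front of the origin, then flaring to about 105 mm apart 94 mm in front of it.
- collar (a point): On the plunger's axis (45 mm behind the dispenser's origin), top of the collar, 118 mm above the bench. Above it sits the plunger's flat round red rubber head, 38 mm in diameter, yielding about 5 N/mm, set by hand to differing heights: its top rests anywhere from 159 to 183 mm above the bench (not measured) and stays as set.
- plunger (a joint): Depth of the plunger below its rest height, m: 0 up, 0.020 bottomed on the solid stop inside. The spring pushes back with about 3.5 N at first contact and 8.5 N just before the stop (up to 1.5 N more from friction); once on the stop only the rubber head yields, 5 N/mm. Only a full stroke pushes the lowest disc off the lip; 2 mm short may misfeed.
- cup: Green plastic cup, open on top, round and straight-sided: outside diameter 60 mm, height 45 mm, wall 3 mm, floor 4 mm, about 90 g. Origin at the centre of its underside, z up. Stands loose on the bench to the left or right of the dispenser.
- disc1: Brass spacer disc, diameter 24 mm, 8 mm thick, 30 g, origin at the centre of its underside, z its axis; number 1 from the bottom of the magazine (to be dispensed).
- disc2: Brass spacer disc, diameter 24 mm, 8 mm thick, 30 g, origin at the centre of its underside, z its axis; number 2 from the bottom of the magazine (to be dispensed).
- disc3: Brass spacer disc, diameter 24 mm, 8 mm thick, 30 g, origin at the centre of its underside, z its axis; number 3 from the bottom of the magazine (must stay in the magazine).
- disc4: Brass spacer disc, diameter 24 mm, 8 mm thick, 30 g, origin at the centre of its underside, z its axis; number 4 from the bottom of the magazine (must stay in the magazine).
- jar: Bystander: amber jar, diameter 58 mm, 72 mm high; origin at the centre of its underside.
- tape: Bystander: yellow ring (tape roll), outer diameter 84 mm, 24 mm high; origin at the centre of its underside.
- tin: Bystander: steel tin with a blue band, diameter 66 mm, 70 mm high; origin at the centre of its underside.
- screwdriver: Bystander: screwdriver lying beyond the dispenser.
- wrench: Bystander: wrench lying beyond the dispenser.
- mug: Bystander: white mug, 76 mm wide, 85 mm high, beyond the dispenser to the left.
Things that resemble listed ones, but are neither listed nor needed, are in the scene too. There is more than one size of the cup; the one meant has the size given above.

How it is judged:
By the outcome, as a careful person would: the job done as asked, in the order asked, and still so for the second after the job is handed in, with the robot touching nothing.
It also fails if it takes over 67 s, if anything falls off the work surface, if the arm or the gripper's body presses on something with over 40 N, if the wrist force passes 120 N, or if a joint passes its speed limit or range.

## Working session

There is one attempt and no reset: what is moved stays moved. The work goes in short steps, Python scripts to look and compute and a tool call to move; the robot and the scene stay as the last step left them, time stands still between calls to the robot, and variables do not carry over. Pictures are saved under pics/ and viewed, about 8 in all and at most 12, crops included, and the job is handed in when it is done.

Besides the shell and the picture viewer there is one more tool, called after "Request:" in YAML: its name, and indented under it one key for each argument. step_arm: Moves the arm, as the interface text tells. Its arguments: {"type":"object","properties":{"rows":{"type":"array","items":{"type":"array","items":{"type":"array","items":{"type":"number"}}}},"newtons":{"type":"number"}},"required":["rows"]}

```bash
mkdir -p pics
cat > h.py <<'E'
import numpy as np, cv2
from bench import bot, viewer
def cap(n,save=None):
    p,d=viewer.camera(n); p=np.array(p); 
    if save: cv2.imwrite(f'pics/{save}.png',p[:,:,::-1])
    return p,d
def world(n,d):
    c=viewer.calibration(n);K,R,t=[np.array(c[k]) for k in('mtx','R','t')]
    v,u=np.mgrid[:480,:640]
    P=np.stack([(u-K[0,2])/K[0,0]*d,(v-K[1,2])/K[1,1]*d,d],-1)
    return (P-t)@R
def ray(n,u,v,z):
    c=viewer.calibration(n);K,R,t=[np.array(c[k]) for k in('mtx','R','t')]
    C=-R.T@t; r=R.T@np.linalg.inv(K)@np.array([u,v,1.]); return C+r*(z-C[2])/r[2]
E
python3 - <<'E'
from h import *
a,d=cap('top','top0'); b,e=cap('side','side0')
np.savez('s0.npz',a=a,d=d,b=b,e=e)
for n in('top','side'):
    c=viewer.calibration(n);print(n,c['mtx'],-np.array(c['R']).T@np.array(c['t']),c['R'])
print(bot.get_obs())
E
```

```text
top [[482.99263835   0.         320.62621713]
 [  0.         482.99263835 237.94136424]
 [  0.           0.           1.        ]] [ 0.33303851 -0.02150608  1.36555604] [[-0.0095046  -0.99994188 -0.0050899 ]
 [-0.97915271  0.01033961 -0.20286219]
 [ 0.20290302  0.00305567 -0.97919407]]
side [[494.25602044   0.         326.39279082]
 [  0.         494.25602044 235.83938367]
 [  0.           0.           1.        ]] [0.27983567 0.70018983 0.79862506] [[-0.90601829 -0.42322403 -0.00350501]
 [-0.28045655  0.60654937 -0.74393682]
 [ 0.3169779  -0.67303736 -0.66824077]]
{'time': 0.1, 'q': array([ 1.05954033,  0.41788217, -0.01029287,  1.61409064,  0.00472233,
        1.11069739, -0.05298349]), 'dq': array([ 0.00048361, -0.00023686, -0.00020075, -0.00032151,  0.00186033,
        0.00055557, -0.00061454]), 'effort': array([ 3.01387765e-03, -8.52578902e+01,  6.40871488e-01, -4.26693070e+01,
       -4.88309842e-02,  1.62636494e-02, -5.73520058e-07]), 'tool_pos': array([ 0.28276208, -0.5570386 ,  0.22691774]), 'tool_rot': array([-4.97725054e-04,  9.72539689e-01,  2.32736491e-01, -1.74481896e-04]), 'contact_force': array([0.66003212, 0.11838165, 0.60483452]), 'moment': array([0.02223213, 0.02333391, 0.04168346]), 'width': 1.0008898443640422}
```

View pics/top0.png

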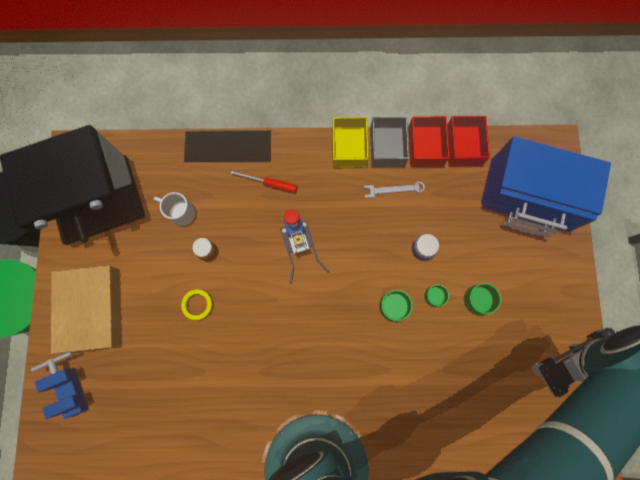

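View pics/side0.png

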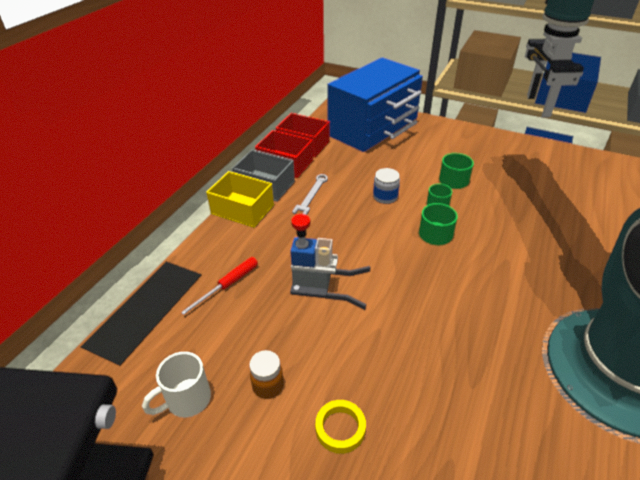

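The top view shows three green cups at (396,306), (437,296) and (485,299). The dispenser is at (297,238) with its red head at (291,217) and its rails opening towards the robot. Next I'll measure the cups, the head and the rails.

```bash
cat > m.py <<'E'
from h import *
s=np.load('s0.npz')
def tri(p,q):
    # p=(u,v) top, q side -> midpoint and gap
    o=[]
    for n,(u,v) in(('top',p),('side',q)):
        a=ray(n,u,v,0.);b=ray(n,u,v,.5);o.append((a,(b-a)/np.linalg.norm(b-a)))
    (a,r),(b,s_)=o; A=np.stack([r,-s_],1); k=np.linalg.lstsq(A,b-a,rcond=None)[0]
    return (a+r*k[0]+b+s_*k[1])/2, np.linalg.norm(a+r*k[0]-b-s_*k[1])
if __name__=='__main__':
  for n,i,k in(('top','a','d'),('side','b','e')):
    im=s[i];W=world(n,s[k]);hsv=cv2.cvtColor(im,cv2.COLOR_RGB2HSV)
    for nm,m in(('green',cv2.inRange(hsv,(45,100,40),(80,255,255))),('red',cv2.inRange(hsv,(0,180,90),(6,255,255))|cv2.inRange(hsv,(175,180,90),(180,255,255))),('blue',cv2.inRange(hsv,(105,120,60),(125,255,255)))):
      N,L,S,C=cv2.connectedComponentsWithStats(m)
      for j in range(1,N):
        if S[j,4]<60 or S[j,4]>3000: continue
        P=W[(L==j)&(s[k]>0)]
        if not len(P): continue
        zt=np.percentile(P[:,2],97); T=P[P[:,2]>zt-.006]
        if P[:,0].mean()>.95 or abs(P[:,1].mean())>.5: continue
        print(n,nm,S[j],C[j].round(1),'zmax',zt.round(4),'top min',T.min(0).round(4),'max',T.max(0).round(4),'mid',((T.min(0)+T.max(0))/2).round(4))
  t=cv2.resize(s['a'][200:295,260:350],None,fx=6,fy=6,interpolation=cv2.INTER_CUBIC)
  q=cv2.resize(s['b'][205:315,275:380],None,fx=5,fy=5,interpolation=cv2.INTER_CUBIC)
  cv2.imwrite('pics/t1.png',t[:,:,::-1]);cv2.imwrite('pics/s1.png',q[:,:,::-1])
E
python3 m.py
```

```text
top green [468 283  33  31 690] [483.1 298.9] zmax 0.0643 top min [ 0.3941 -0.4984  0.0584] max [ 0.4746 -0.4149  0.0719] mid [ 0.4344 -0.4566  0.0651]
top green [426 285  23  22 372] [437.  295.3] zmax 0.0466 top min [ 0.4174 -0.3636  0.0407] max [ 0.4723 -0.3048  0.05  ] mid [ 0.4448 -0.3342  0.0454]
top green [381 290  32  31 750] [395.9 305.3] zmax 0.0645 top min [ 0.378  -0.2601  0.0586] max [ 0.458  -0.1777  0.0675] mid [ 0.418  -0.2189  0.063 ]
top red [ 410  117   80   50 2724] [446.1 145.6] zmax 0.0697 top min [ 0.828  -0.4991  0.0638] max [ 0.9575 -0.2829  0.0759] mid [ 0.8927 -0.391   0.0698]
top red [263 178  34  15 258] [279.7 184.6] zmax 0.0279 top min [0.7554 0.0555 0.0219] max [0.7915 0.1459 0.0305] mid [0.7735 0.1007 0.0262]
top red [284 210  15  14 157] [291.1 216.5] zmax 0.1844 top min [0.6183 0.0389 0.1785] max [0.6521 0.0744 0.1865] mid [0.6352 0.0566 0.1825]
side green [ 419  153   55   92 2642] [444.3 199.6] zmax 0.0642 top min [ 0.3807 -0.5013  0.0582] max [ 0.4771 -0.178   0.0676] mid [ 0.4289 -0.3397  0.0629]
side red [ 255  114   74   64 2499] [297.1 140. ] zmax 0.0715 top min [ 0.8315 -0.5025  0.0655] max [ 0.9639 -0.282   0.0749] mid [ 0.8977 -0.3923  0.0702]
side red [291 214  19  16 249] [300.3 221.5] zmax 0.1837 top min [0.6211 0.0392 0.1779] max [0.6574 0.0746 0.1846] mid [0.6393 0.0569 0.1812]
side red [218 257  40  32 481] [237.9 272.3] zmax 0.0278 top min [0.7556 0.0555 0.0219] max [0.7954 0.1487 0.0301] mid [0.7755 0.1021 0.026 ]
side blue [374 186  24  14 212] [385.1 193.7] zmax 0.0431 top min [ 0.5515 -0.3052  0.0371] max [ 0.6057 -0.2744  0.0457] mid [ 0.5786 -0.2898  0.0414]
side blue [291 238  25  28 477] [303.6 253.9] zmax 0.1169 top min [0.6066 0.0318 0.1109] max [0.6608 0.0823 0.1187] mid [0.6337 0.057  0.1148]
```

View pics/t1.png

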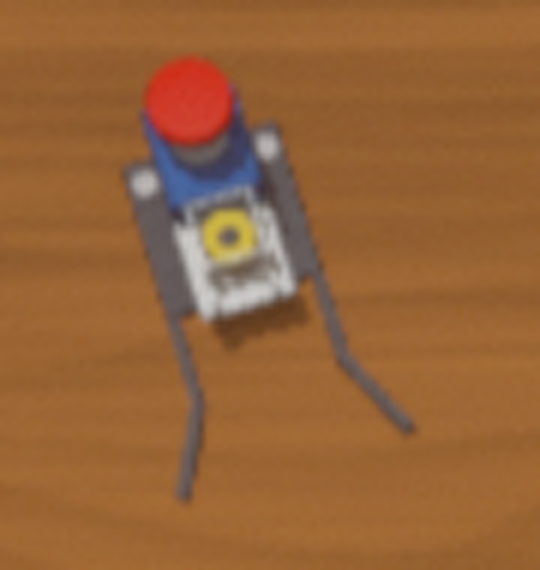

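View pics/s1.png

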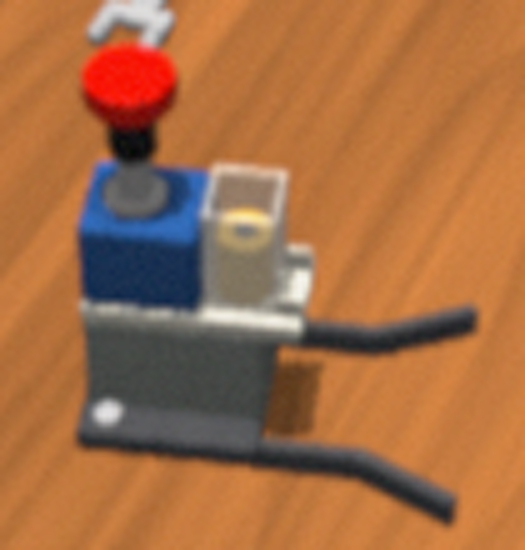

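The enlargements show the rail bends at top px about (292.8,266.3) and (317.2,259.7), and the rail tips at (290.5,282.8) and (328.0,271.7). The bolts are at (284.2,230.7) and (304.7,224.5). The middle cup, about 59 mm wide with its top at 46 mm, is the right one.

Run:
```python
from m import *
R=[ray('top',*p,.014)[:2] for p in((292.8,266.3),(317.2,259.7),(290.5,282.8),(328,271.7))]
Q=[ray('side',275+u/5,205+v/5,.014)[:2] for u,v in((362,458),(378,340),(449,507),(471,318))]
print('rails top',np.round(R,4),'\nside',np.round(Q,4))
im=s['a'];h={}
for n,i in(('top','a'),('side','b')):
    hsv=cv2.cvtColor(s[i],cv2.COLOR_RGB2HSV)
    m=cv2.inRange(hsv,(0,150,60),(8,255,255))|cv2.inRange(hsv,(172,150,60),(180,255,255))
    N,L,S,C=cv2.connectedComponentsWithStats(m)
    j=min(range(1,N),key=lambda j:np.hypot(*(C[j]-np.array((291,216) if n=='top' else (300,221)))));h[n]=C[j];print(S[j])
# top face in side crop: center ~(129,75)
print('head top', tri(h['top'],(275+129/5,205+77/5)), ray('top',*h['top'],.18))
W=world('top',s['d']);Z=W[213:220,288:295,2];print('head z depth top',np.median(Z))
W2=world('side',s['e']);print('side',np.median(W2[217:221,297:304,2]))
print('table z',np.median(W[320:340,200:300,2]),np.median(W2[300:340,400:450,2]),'collar/blue')
for a in (R,Q):
    a=np.array(a);mb=(a[0]+a[1])/2;me=(a[2]+a[3])/2;H=ray('top',*h['top'],.182)[:2]
    y=a[0]-a[1];x=H-mb
    print('mid',mb,me,'yaw from bends',np.degrees(np.arctan2(-y[0],y[1])),'from head',np.degrees(np.arctan2(x[1],x[0])),np.linalg.norm(x),np.linalg.norm(y),np.linalg.norm(mb-me), np.degrees(np.arctan2(*(mb-me)[::-1])))
# small cup: rim ring from depth both views
for n,w,k,i in(('top',W,'d','a'),('side',W2,'e','b')):
    m=(abs(w[...,2]-.045)<.006)&(abs(w[...,0]-.445)<.05)&(abs(w[...,1]+.334)<.042)
    P=w[m][:,:2].astype(np.float32); c,r=cv2.minEnclosingCircle(P);print(n,'cup',c,r,len(P))
```

```text
rails top [[ 0.5321  0.0621]
 [ 0.5503 -0.007 ]
 [ 0.4855  0.0684]
 [ 0.5158 -0.0371]] 
side [[ 0.5318  0.0636]
 [ 0.5523 -0.0019]
 [ 0.489   0.0729]
 [ 0.5202 -0.0316]]
[284 209  15  15 170]
[291 213  20  18 272]
head top (array([0.63637894, 0.05660978, 0.17930539]), np.float64(0.0025524740814503143)) [0.63493481 0.05619633 0.18      ]
head z depth top 0.18045802686196039
side 0.1817700832809242
table z -0.0009300795667785912 0.0008467294882266924 collar/blue
mid [0.54121527 0.027542  ] [0.50064425 0.01564476] yaw from bends 14.72283784580039 from head 17.014618460327956 0.09747680565998595 0.07140803401910986 0.042279445805012666 16.34349877317223
mid [0.54203483 0.03085643] [0.50461112 0.02068311] yaw from bends 17.36918089706699 from head 15.261673452770566 0.09576807888792817 0.06866858666380309 0.03878183534063812 15.207871338080885
top cup (0.44585180282592773, -0.33507275581359863) 0.030437909066677094 83
side cup (0.4490673243999481, -0.3363848328590393) 0.03195122256875038 142
```

Dispenser: origin about (0.593,0.044), yaw about 16.2°. The cup is at about (0.447,-0.335).

```bash
cat > go.py <<'E'
import sys; from h import *
from scipy.spatial.transform import Rotation as Ro
def go(x,y,z,yaw,base=None):
    o=bot.get_obs();p=o['tool_pos'];w,a,b,c=o['tool_rot'];R=Ro.from_quat([a,b,c,w])
    T=Ro.from_euler('z',yaw,degrees=True)*Ro.from_euler('x',180,degrees=True)
    rv=np.degrees((R.inv()*T).as_rotvec())/6; d=R.inv().apply(np.array([x,y,z])-p)/.04
    print('row',rv.round(2),d.round(3),'| t',round(o['time'],2),p.round(4),'F',o['contact_force'].round(2),'w',round(o['width'],3),'yaw',R.as_euler('ZYX',degrees=True).round(1))
    return d
D0=np.array([.593,.044]);e=np.array([.960,.279])
if __name__=='__main__': go(*map(float,sys.argv[1:5]))
E
python3 go.py .447 -.335 .15 60
```

```text
row [-0.01 -0.   -5.51] [ 6.174 -3.089  1.926] | t 0.1 [ 0.2828 -0.557   0.2269] F [0.66 0.12 0.6 ] w 1.001 yaw [  26.9    0.  -179.9]
```

Request:
step_arm:
  rows:
    - [[0,0,-1,1,-0.5,0.3,0],[0,0,-2,2,-1,0.7,0],[0,0,-3,3,-1.5,1,0],[0,0,-4,4,-2,1.3,0],[0,0,-5,5,-2.5,1.6,0],[0,0,-5.5,5.8,-2.9,1.9,0],[0,0,-5.5,6.17,-3.09,1.92,0],[0,0,-5.5,6.17,-3.09,1.92,0],[0,0,-5.5,6.17,-3.09,1.92,0],[0,0,-5.5,6.17,-3.09,1.92,0]]
  newtons: 12

```text
time: 1.1
tool_pos: [0.4463, -0.3365, 0.1507]
tool_rot: [0.0, 0.867, 0.499, -0.0]
contact_force: [0.3, 0.1, -1.0]
width: 1.002
```

```bash
python3 - <<'E'
from h import *
a,d=cap('top'); b,e=cap('side')
x=cv2.resize(a[255:345,360:480],(400,300));y=cv2.resize(b[120:255,370:550],(400,300))
cv2.imwrite('pics/c1.png',np.hstack([x,y])[:,:,::-1])
E
python3 go.py .447 -.335 .036 60
```

```text
row [ 0.    0.   -0.03] [ 0.037 -0.004  2.868] | t 1.2 [ 0.4464 -0.3363  0.1507] F [0.58 0.06 0.26] w 0.997 yaw [ 59.8   0.  180. ]
```

View pics/c1.png

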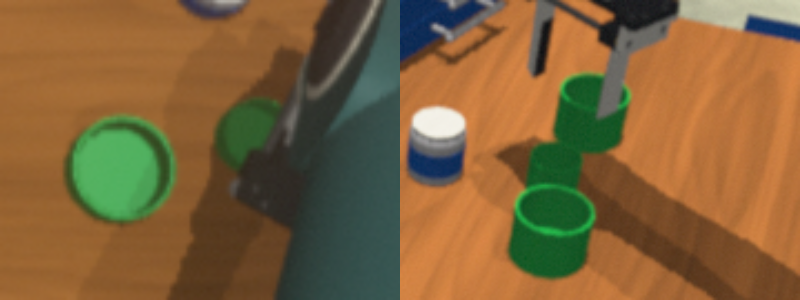

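The picture shows the open gripper over the small cup (about 250,130 in the left half), with space around its neighbours. I'll descend and grip.

Request:
step_arm:
  rows:
    - [[0,0,0,0.03,0,0.7,0],[0,0,0,0.03,0,1.4,0],[0,0,0,0.03,0,2.1,0],[0,0,0,0.03,0,2.6,0],[0,0,0,0.03,0,2.87,0],[0,0,0,0.03,0,2.87,0.2],[0,0,0,0.03,0,2.87,0.3],[0,0,0,0.03,0,2.87,0.4],[0,0,0,0.03,0,2.87,0.5],[0,0,0,0.03,0,2.87,0.6],[0,0,0,0.03,0,2.87,0.6],[0,0,0,0.03,0,2.87,0.6]]
  newtons: 12

```text
time: 2.4
tool_pos: [0.4479, -0.3346, 0.0365]
tool_rot: [0.0, 0.866, 0.499, 0.0]
contact_force: [-1.4, 0.5, 6.9]
width: 0.635
```

```bash
python3 go.py .447 -.335 .036 60;python3 go.py .447 -.335 .186 60; python3 go.py .4893 .0139 .186 16.2
```

```text
row [ 0.01  0.   -0.01] [-0.02  -0.015  0.013] | t 2.4 [ 0.4479 -0.3346  0.0365] F [-1.42  0.47  6.92] w 0.635 yaw [ 59.9   0.  179.9]
row [ 0.01  0.   -0.01] [-0.021 -0.012 -3.737] | t 2.4 [ 0.4479 -0.3346  0.0365] F [-1.42  0.47  6.92] w 0.635 yaw [ 59.9   0.  179.9]
row [ 0.01 -0.    7.29] [ 8.056 -3.469 -3.742] | t 2.4 [ 0.4479 -0.3346  0.0365] F [-1.42  0.47  6.92] w 0.635 yaw [ 59.9   0.  179.9]
```

Request:
step_arm:
  rows:
    - [[0,0,0,0,0,-0.3,0.6],[0,0,0,0,0,-0.9,0.6],[0,0,0,0,0,-1.5,0.6],[0,0,0,0,0,-2.1,0.6],[0,0,0,0,0,-2.5,0.6],[0,0,0,0,0,-2.5,0.6]]

```text
time: 3.0
tool_pos: [0.4485, -0.3349, 0.1386]
tool_rot: [0.002, 0.866, 0.499, 0.001]
contact_force: [-0.2, -1.0, -2.0]
width: 0.635
```

```bash
python3 go.py .4893 .0139 .136 16.2
```

```text
row [ 0.04 -0.01  7.29] [ 8.056 -3.489  0.048] | t 3.0 [ 0.4485 -0.3349  0.1386] F [-0.22 -1.01 -1.96] w 0.635 yaw [ 59.9   0.  179.8]
```

Request:
step_arm:
  rows:
    - [[0,0,0.5,0.4,-0.17,0,0.6],[0,0,1.2,1.2,-0.52,0,0.6],[0,0,2,2.1,-0.9,0,0.6],[0,0,2.8,3,-1.3,0,0.6],[0,0,3.6,3.9,-1.7,0,0.6],[0,0,4.4,4.8,-2.1,0,0.6],[0,0,5.2,5.7,-2.47,0,0.6],[0,0,6,6.6,-2.86,0,0.6],[0,0,6.7,7.4,-3.2,0,0.6],[0,0,7.2,7.9,-3.42,0,0.6],[0,0,7.3,8.06,-3.49,0,0.6],[0,0,7.3,8.06,-3.49,0,0.6]]

```text
time: 4.2
tool_pos: [0.4882, 0.0152, 0.1355]
tool_rot: [-0.0, 0.99, 0.141, -0.0]
contact_force: [0.9, -0.0, -0.3]
width: 0.635
```

```bash
python3 go.py .4893 .0139 .0375 16.2
python3 - <<'E'
from h import *
b,e=cap('side')
cv2.imwrite('pics/c2.png',cv2.resize(b[130:350,240:500],(650,550))[:,:,::-1])
E
```

```text
row [-0.    0.01  0.01] [0.02  0.039 2.451] | t 4.2 [0.4882 0.0152 0.1355] F [ 0.94 -0.05 -0.27] w 0.635 yaw [  16.2    0.  -180. ]
```

View pics/c2.png

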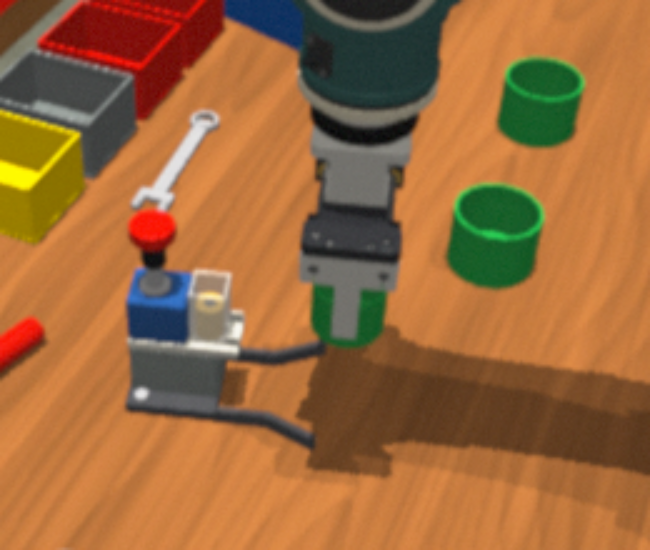

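The cup is held just in front of the rails, over the mouth, and the other two cups are still standing. I'll lower it, open partway, back off upward and then go to the front.

Request:
step_arm:
  rows:
    - [[0,0,0,0.02,0.03,0.5,0.6],[0,0,0,0.02,0.03,1.1,0.6],[0,0,0,0.02,0.03,1.7,0.6],[0,0,0,0.02,0.03,2.1,0.6],[0,0,0,0.02,0.03,2.35,0.6],[0,0,0,0.02,0.03,2.46,0.6],[0,0,0,0.02,0.03,2.46,0.6],[0,0,0,0.02,0.03,2.46,0.3],[0,0,0,0.02,0.03,2.46,0.15],[0,0,0,0.02,0.03,2.46,0.15],[0,0,0,0.02,0.03,2.46,0.15]]

```text
time: 5.35
tool_pos: [0.4897, 0.0137, 0.0378]
tool_rot: [0.0, 0.99, 0.14, 0.0]
contact_force: [0.5, 0.7, 0.7]
width: 0.846
```

```bash
python3 go.py .4893 .0139 .115 16.2
```

```text
row [ 0.   -0.   -0.01] [-0.008 -0.007 -1.931] | t 5.35 [0.4897 0.0137 0.0378] F [0.5  0.75 0.68] w 0.846 yaw [ 16.1  -0.  180. ]
```

Request:
step_arm:
  rows:
    - [[0,0,0,0,0,-0.6,0.15],[0,0,0,0,0,-1.3,0.15],[0,0,0,0,0,-1.9,0.15],[0,0,0,-0.5,0,-1.95,0.3],[0,0,0,-1.2,0,-1.95,0.63],[0,0,0,-1.6,0,-1.95,0.63],[0,0,0,-1.6,0,-1.6,0.63],[0,0,0,-1.6,0,-1,0.63],[0,0,0,-1.6,0,-0.5,0.63],[0,0,0,-1.6,0,-0.17,0.63],[0,0,0,-1.6,0,-0.17,0.63]]

```text
time: 6.45
tool_pos: [0.4272, -0.004, 0.0431]
tool_rot: [-0.0, 0.99, 0.14, -0.001]
contact_force: [0.4, -0.8, -0.1]
width: 0.367
```

```bash
python3 go.py .4893 .0139 .0445 16.2;python3 - <<'E'
from h import *
a,d=cap('top');W=world('top',d)
P=W[(abs(W[...,2]-.045)<.006)&(abs(W[...,0]-.49)<.06)&(abs(W[...,1]-.014)<.05)][:,:2].astype(np.float32)
h=cv2.cvtColor(a,cv2.COLOR_RGB2HSV);m=cv2.inRange(h,(45,90,30),(80,255,255))>0
Q=W[m&(d>0)&(abs(W[...,0]-.49)<.06)&(abs(W[...,1]-.014)<.05)]
T=Q[Q[:,2]>.038][:,:2].astype(np.float32)
print(cv2.minEnclosingCircle(T),len(T))
cv2.imwrite('pics/c3.png',cv2.resize(a[195:315,250:370],(600,600),interpolation=cv2.INTER_CUBIC)[:,:,::-1])
E
```

```text
row [-0.01  0.02 -0.01] [ 1.617  0.002 -0.038] | t 6.45 [ 0.4272 -0.004   0.0431] F [ 0.4  -0.75 -0.06] w 0.367 yaw [ 1.61e+01  1.00e-01 -1.80e+02]
((0.0, 0.0), 0.0) 0
```

View pics/c3.png

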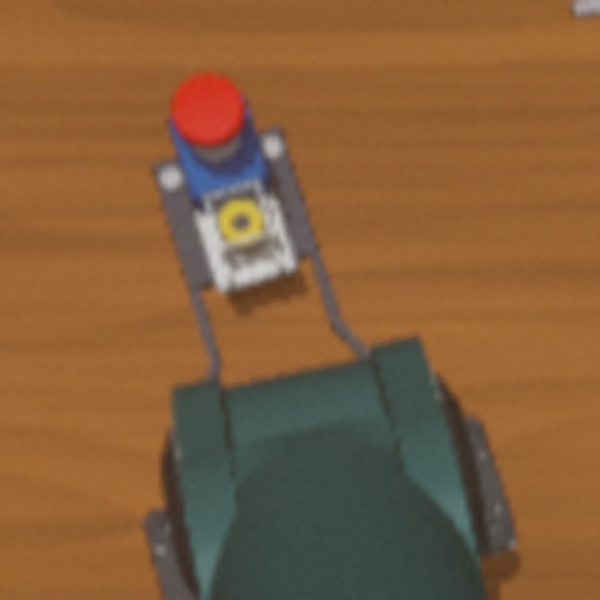

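The arm hides the cup from above, but the gripper is lined up on the rail axis. I'll push slowly, expecting contact after about 32 mm and home at about 100 mm.

Request:
step_arm:
  rows:
    - [[0,0,0,0.3,0,-0.02,0.63],[0,0,0,0.6,0,-0.02,0.63],[0,0,0,0.8,0,-0.02,0.63],[0,0,0,0.95,0,-0.02,0.63],[0,0,0,1.1,0,-0.02,0.63],[0,0,0,1.25,0,-0.02,0.63],[0,0,0,1.4,0,-0.02,0.63],[0,0,0,1.55,0,-0.02,0.63],[0,0,0,1.7,0,-0.02,0.63],[0,0,0,1.85,0,-0.02,0.63],[0,0,0,2,0,-0.02,0.63],[0,0,0,2.1,0,-0.02,0.63]]

```text
time: 7.7
tool_pos: [0.5093, 0.0195, 0.045]
tool_rot: [-0.0, 0.99, 0.14, 0.0]
contact_force: [-0.8, -0.4, 0.5]
width: 0.37
```

```bash
python3 go.py .5231 .0237 .0445 16.2;python3 - <<'E'
from h import *
b,e=cap('side')
cv2.imwrite('pics/c4.png',cv2.resize(b[200:330,260:420],(640,520),interpolation=cv2.INTER_CUBIC)[:,:,::-1])
E
```

```text
row [-0.   -0.   -0.01] [ 0.36  -0.005  0.013] | t 7.7 [0.5093 0.0195 0.045 ] F [-0.81 -0.43  0.5 ] w 0.37 yaw [  16.1   -0.  -180. ]
```

View pics/c4.png

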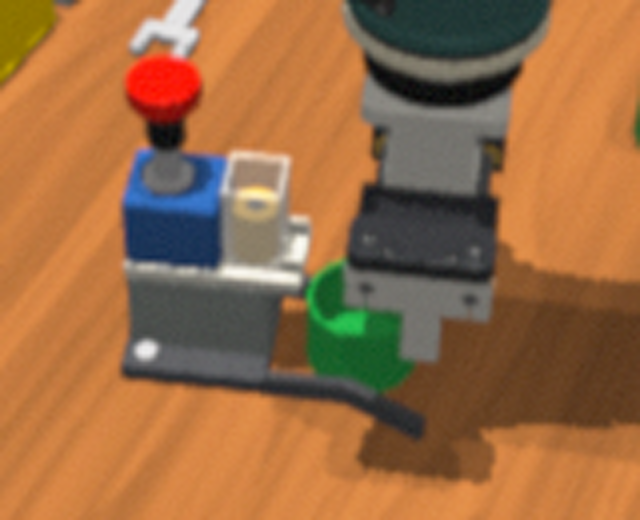

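The cup is entering the rails, with about 15 mm of gap left to the foot. I'll finish in small steps while watching the force.

Request:
step_arm:
  rows:
    - [[0,0,0,0.1,0,0.01,0.63],[0,0,0,0.2,0,0.01,0.63],[0,0,0,0.26,0,0.01,0.63],[0,0,0,0.3,0,0.01,0.63],[0,0,0,0.32,0,0.01,0.63],[0,0,0,0.32,0,0.01,0.63]]

```text
time: 8.35
tool_pos: [0.5211, 0.0229, 0.0447]
tool_rot: [-0.0, 0.99, 0.14, 0.0]
contact_force: [0.7, -0.1, 0.1]
width: 0.37
```

Request:
step_arm:
  rows:
    - [[0,0,0,0.03,0,0,0.63],[0,0,0,0.05,0,0,0.63],[0,0,0,0.05,0,0,0.63]]

```text
time: 8.65
tool_pos: [0.523, 0.0234, 0.0446]
tool_rot: [-0.0, 0.99, 0.14, 0.0]
contact_force: [-0.7, 0.1, -0.3]
width: 0.368
```

Request:
step_arm:
  rows:
    - [[0,0,0,0.03,0,0,0.63],[0,0,0,0.03,0,0,0.63]]

```text
time: 8.85
tool_pos: [0.5243, 0.0237, 0.0447]
tool_rot: [-0.0, 0.99, 0.14, 0.0]
contact_force: [-0.4, -1.2, 0.0]
width: 0.369
```

Request:
step_arm:
  rows:
    - [[0,0,0,0.03,0,0,0.63],[0,0,0,0.03,0,0,0.63]]

```text
time: 9.05
tool_pos: [0.5254, 0.0241, 0.0447]
tool_rot: [-0.0, 0.99, 0.14, 0.0]
contact_force: [-0.8, -1.0, -0.0]
width: 0.369
```

Request:
step_arm:
  rows:
    - [[0,0,0,0.03,0,0,0.63],[0,0,0,0.03,0,0,0.63]]

```text
time: 9.25
tool_pos: [0.5259, 0.0242, 0.0445]
tool_rot: [0.0, 0.99, 0.14, -0.001]
contact_force: [-5.3, -1.6, 3.9]
width: 0.371
```

Run:
```python
from h import *
from go import D0,e
b,_=cap('side')
p=bot.get_obs()['tool_pos'][:2]-D0;print('local',p@e,-p[0]*e[1]+p[1]*e[0])
cv2.imwrite('pics/c5.png',cv2.resize(b[230:310,280:400],(780,520),interpolation=cv2.INTER_CUBIC)[:,:,::-1])
```

```text
local -0.06997283946644306 -0.00026366881829754246
```

View pics/c5.png

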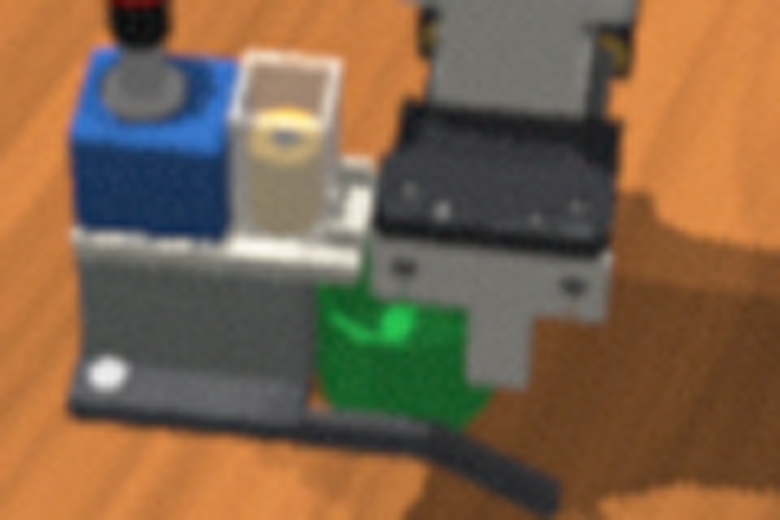

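The cup is touching the front of the foot and the force rose to 5 N, so it is home. Next I'll back off, rise and go to the plunger.

Request:
step_arm:
  rows:
    - [[0,0,0,-0.2,0,0,0.63],[0,0,0,-0.6,0,0,0.63],[0,0,0,-1.2,0,0,0.63],[0,0,0,-1.6,0,-0.5,0.8],[0,0,0,-1.6,0,-1.5,1],[0,0,0,-1.6,0,-2.6,1],[0,0,0,-1.6,0,-3.7,1],[0,0,0,-1.6,0,-4.6,1],[0,0,0,-1.6,0,-4.9,1],[0,0,0,-1.6,0,-4.9,1]]

```text
time: 10.3
tool_pos: [0.4654, 0.0065, 0.2419]
tool_rot: [0.0, 0.99, 0.14, 0.002]
contact_force: [-0.8, 0.4, -0.7]
width: 0.01
```

```bash
python3 go.py .6360 .0565 .225 16.2;python3 - <<'E'
from m import tri
from h import *
from go import D0,e
for n in('side','top'):
    a,d=cap(n);W=world(n,d)
    h=cv2.cvtColor(a,cv2.COLOR_RGB2HSV);m=cv2.inRange(h,(45,90,30),(80,255,255))>0
    Q=W[m&(d>0)&(abs(W[...,0]-.55)<.06)&(abs(W[...,1]-.033)<.05)]
    if not len(Q): print(n,'none');continue
    q=Q[:,:2]-D0;x=q@e;y=q@np.array([-e[1],e[0]]);print(n,len(Q),'local x',x.min(),x.max(),'y',y.min(),y.max(),'z',Q[:,2].max())
E
```

```text
row [ 0.01 -0.03 -0.02] [ 4.442 -0.018  0.436] | t 10.3 [0.4654 0.0065 0.2419] F [-0.79  0.35 -0.7 ] w 0.01 yaw [ 16.1  -0.2 179.9]
side 702 local x -0.06666337753576468 -0.010040732795913047 y -0.04408074617429101 0.03142459766925702 z 0.04864414610520757
top none
```

Measured from the side view, the cup reaches from about −67 to −10 mm in local x, which is home. I'll go above the head.

Request:
step_arm:
  rows:
    - [[0,0,0,0.5,0,0,1],[0,0,0,1.3,0,0,1],[0,0,0,2.1,0,0,1],[0,0,0,2.9,0,0,1],[0,0,0,3.7,0,0,1],[0,0,0,4.3,0,0,1],[0,0,0,4.44,-0.02,0.1,1],[0,0,0,4.44,-0.02,0.4,1],[0,0,0,4.44,-0.02,0.5,1],[0,0,0,4.44,-0.02,0.5,1]]

```text
time: 11.4
tool_pos: [0.6341, 0.0562, 0.2193]
tool_rot: [0.0, 0.99, 0.14, -0.001]
contact_force: [-0.2, -0.1, -0.1]
width: 0.005
```

```bash
python3 go.py .6360 .0565 .205 16.2;python3 - <<'E'
from h import *
b,_=cap('side')
cv2.imwrite('pics/c6.png',cv2.resize(b[170:310,250:400],(600,560),interpolation=cv2.INTER_CUBIC)[:,:,::-1])
E
```

```text
row [-0.    0.02 -0.02] [0.047 0.006 0.356] | t 11.4 [0.6341 0.0562 0.2193] F [-0.17 -0.1  -0.09] w 0.005 yaw [ 1.61e+01  1.00e-01 -1.80e+02]
```

View pics/c6.png

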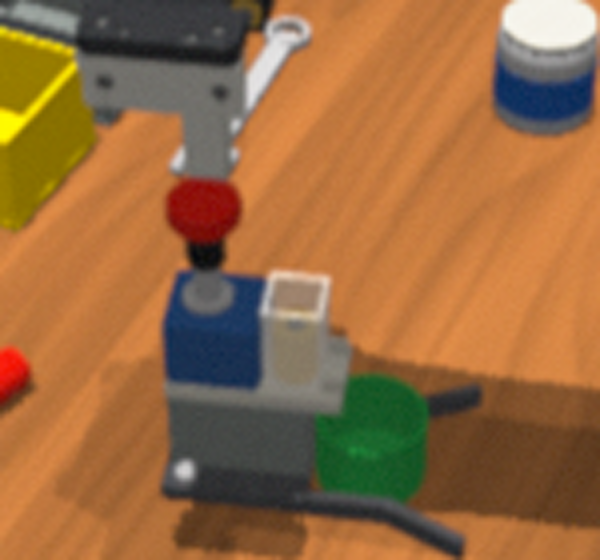

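The fingertips are centred above the head, and the cup sits against the foot with the spout over it. Now I'll approach until I feel contact.

Request:
step_arm:
  rows:
    - [[0,0,0,0.04,0,0.15,1],[0,0,0,0.04,0,0.28,1],[0,0,0,0.04,0,0.28,1]]

```text
time: 11.75
tool_pos: [0.6365, 0.057, 0.2087]
tool_rot: [-0.0, 0.99, 0.14, -0.001]
contact_force: [-0.3, 0.4, -1.3]
width: 0.01
```

Request:
step_arm:
  rows:
    - [[0,0,0,0,0,0.05,1],[0,0,0,0,0,0.05,1]]

```text
time: 11.95
tool_pos: [0.6368, 0.0571, 0.2073]
tool_rot: [-0.0, 0.99, 0.14, -0.0]
contact_force: [-0.4, 0.2, -0.5]
width: 0.006
```

Request:
step_arm:
  rows:
    - [[0,0,0,0,0,0.05,1],[0,0,0,0,0,0.05,1]]

```text
time: 12.15
tool_pos: [0.6368, 0.0571, 0.2053]
tool_rot: [-0.0, 0.99, 0.14, -0.0]
contact_force: [-1.2, 0.3, -0.9]
width: 0.006
```

Request:
step_arm:
  rows:
    - [[0,0,0,0,0,0.05,1],[0,0,0,0,0,0.05,1]]

```text
time: 12.35
tool_pos: [0.637, 0.0571, 0.2033]
tool_rot: [-0.0, 0.99, 0.14, 0.0]
contact_force: [0.6, -0.3, 2.1]
width: 0.007
```

Request:
step_arm:
  rows:
    - [[0,0,0,0,0,0.05,1],[0,0,0,0,0,0.1,1],[0,0,0,0,0,0.15,1],[0,0,0,0,0,0.2,1],[0,0,0,0,0,0.25,1],[0,0,0,0,0,0.3,1],[0,0,0,0,0,0.35,1],[0,0,0,0,0,0.4,1],[0,0,0,0,0,0.45,1],[0,0,0,0,0,0.45,1]]

```text
time: 13.35
tool_pos: [0.6371, 0.0572, 0.1858]
tool_rot: [-0.0, 0.99, 0.14, 0.0]
contact_force: [-1.2, -0.1, 7.4]
width: 0.004
```

Request:
step_arm:
  rows:
    - [[0,0,0,0,0,0.03,1],[0,0,0,0,0,0.03,1]]

```text
time: 13.55
tool_pos: [0.6371, 0.0572, 0.1847]
tool_rot: [-0.0, 0.99, 0.14, 0.0]
contact_force: [-1.1, -0.8, 8.3]
width: 0.002
```

Request:
step_arm:
  rows:
    - [[0,0,0,0,0,0.03,1],[0,0,0,0,0,0.03,1]]

```text
time: 13.75
tool_pos: [0.6371, 0.0572, 0.1835]
tool_rot: [-0.0, 0.99, 0.14, 0.0]
contact_force: [-1.2, -0.9, 8.5]
width: 0.005
```

Request:
step_arm:
  rows:
    - [[0,0,0,0,0,0.025,1],[0,0,0,0,0,0.025,1]]

```text
time: 13.95
tool_pos: [0.6372, 0.0572, 0.1826]
tool_rot: [-0.0, 0.99, 0.14, 0.0]
contact_force: [-1.1, -0.4, 8.7]
width: 0.002
```

Request:
step_arm:
  rows:
    - [[0,0,0,0,0,0.025,1],[0,0,0,0,0,0.025,1]]

```text
time: 14.15
tool_pos: [0.6372, 0.0572, 0.1816]
tool_rot: [0.0, 0.99, 0.14, 0.0]
contact_force: [-1.2, 0.0, 9.6]
width: 0.003
```

Request:
step_arm:
  rows:
    - [[0,0,0,0,0,0.02,1],[0,0,0,0,0,0.02,1]]

```text
time: 14.35
tool_pos: [0.6373, 0.0572, 0.181]
tool_rot: [0.0, 0.99, 0.14, 0.001]
contact_force: [-3.1, -0.9, 11.9]
width: 0.005
```

Request:
step_arm:
  rows:
    - [[0,0,0,0,0,0.02,1],[0,0,0,0,0,0.02,1]]

```text
time: 14.55
tool_pos: [0.6374, 0.0572, 0.1805]
tool_rot: [0.0, 0.99, 0.14, 0.001]
contact_force: [-2.7, 0.1, 15.4]
width: 0.004
```

The force climbed steeply, by 6 N in 1 mm, so the plunger is bottomed at TCP z of about 0.181. I'll release it fully and look.

Request:
step_arm:
  rows:
    - [[0,0,0,0,0,-0.1,1],[0,0,0,0,0,-0.2,1],[0,0,0,0,0,-0.3,1],[0,0,0,0,0,-0.4,1],[0,0,0,0,0,-0.5,1],[0,0,0,0,0,-0.6,1],[0,0,0,0,0,-0.72,1],[0,0,0,0,0,-0.72,1],[0,0,0,0,0,-0.72,1],[0,0,0,0,0,-0.72,1]]

```text
time: 15.55
tool_pos: [0.6367, 0.0571, 0.2079]
tool_rot: [-0.0, 0.99, 0.14, -0.0]
contact_force: [0.8, 0.6, -0.4]
width: 0.005
```

Run:
```python
from h import *
b,_=cap('side')
cv2.imwrite('pics/c7.png',cv2.resize(b[170:310,250:400],(600,560),interpolation=cv2.INTER_CUBIC)[:,:,::-1])
print(bot.get_obs()['tool_pos'])
```

```text
[0.63673582 0.05711611 0.20794155]
```

View pics/c7.png

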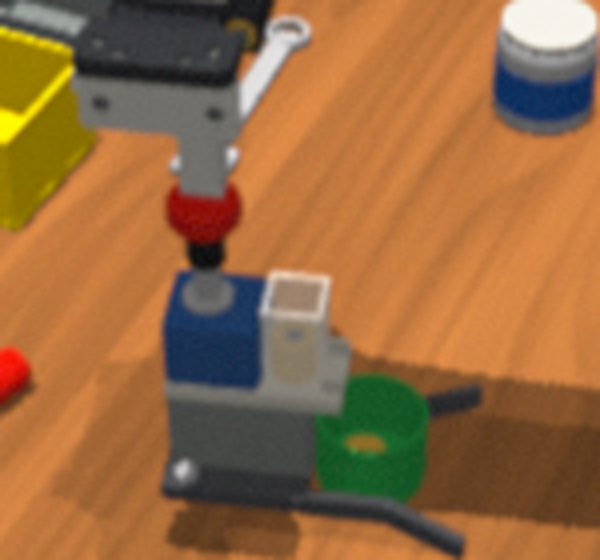

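One disc is in the cup (365,442), the stack is lower and the head is back up. Now the second stroke.

Request:
step_arm:
  rows:
    - [[0,0,0,0,0,0.07,1],[0,0,0,0,0,0.14,1],[0,0,0,0,0,0.2,1],[0,0,0,0,0,0.26,1],[0,0,0,0,0,0.32,1],[0,0,0,0,0,0.38,1],[0,0,0,0,0,0.44,1],[0,0,0,0,0,0.5,1],[0,0,0,0,0,0.56,1],[0,0,0,0,0,0.61,1],[0,0,0,0,0,0.64,1],[0,0,0,0,0,0.64,1]]

```text
time: 16.8
tool_pos: [0.637, 0.0572, 0.1829]
tool_rot: [-0.0, 0.99, 0.14, 0.0]
contact_force: [-2.4, 0.2, 8.3]
width: 0.005
```

Request:
step_arm:
  rows:
    - [[0,0,0,0,0,0.025,1],[0,0,0,0,0,0.025,1]]

```text
time: 17.0
tool_pos: [0.6371, 0.0572, 0.182]
tool_rot: [-0.0, 0.99, 0.14, 0.0]
contact_force: [-1.7, 0.1, 8.5]
width: 0.007
```

Request:
step_arm:
  rows:
    - [[0,0,0,0,0,0.03,1],[0,0,0,0,0,0.03,1]]

```text
time: 17.2
tool_pos: [0.6372, 0.0572, 0.1811]
tool_rot: [-0.0, 0.99, 0.14, 0.0]
contact_force: [-3.0, -0.8, 12.3]
width: 0.004
```

Request:
step_arm:
  rows:
    - [[0,0,0,0,0,0.02,1],[0,0,0,0,0,0.02,1]]

```text
time: 17.4
tool_pos: [0.6373, 0.0572, 0.1806]
tool_rot: [0.0, 0.99, 0.14, 0.001]
contact_force: [-4.2, -0.8, 14.0]
width: 0.0
```

The stop came at the same height. I'll release, rise clear and move back away.

Request:
step_arm:
  rows:
    - [[0,0,0,0,0,-0.1,1],[0,0,0,0,0,-0.2,1],[0,0,0,0,0,-0.3,1],[0,0,0,0,0,-0.4,1],[0,0,0,0,0,-0.5,1],[0,0,0,0,0,-0.6,1],[0,0,0,0,0,-0.72,1],[0,0,0,0,0,-1,1],[0,0,0,0,0,-1.6,1],[0,0,0,0,0,-2.2,1],[0,0,0,0,0,-2.6,1],[0,0,0,0,0,-2.6,1]]

```text
time: 18.6
tool_pos: [0.6377, 0.0573, 0.2865]
tool_rot: [0.0, 0.99, 0.14, 0.002]
contact_force: [0.5, 0.3, 0.6]
width: 0.008
```

Request:
step_arm:
  rows:
    - [[0,0,0,-0.3,0.3,0,1],[0,0,0,-1,1,0,1],[0,0,0,-1.7,1.7,0,1],[0,0,0,-2.4,2.4,0,1],[0,0,0,-3.1,3.1,0,1],[0,0,0,-3.8,3.8,0,1],[0,0,0,-4.5,4.5,0,1],[0,0,0,-5,5,0,1],[0,0,0,-5,5,0,1],[0,0,0,-5,5,0,1]]

```text
time: 19.6
tool_pos: [0.4994, -0.1911, 0.2831]
tool_rot: [-0.0, 0.99, 0.139, -0.0]
contact_force: [0.2, 0.6, -0.0]
width: 0.005
```

Run:
```python
from h import *
a,d=cap('top');b,_=cap('side')
x=cv2.resize(a[200:290,260:350],(400,400),interpolation=cv2.INTER_CUBIC);y=cv2.resize(b[200:320,270:390],(400,400),interpolation=cv2.INTER_CUBIC)
cv2.imwrite('pics/c8.png',np.hstack([x,y])[:,:,::-1])
W=world('top',d);print('head z',np.median(W[213:220,288:295,2]),bot.get_obs()['time'])
s=np.load('s0.npz')
df=(np.abs(a.astype(int)-s['a']).sum(2)>120).astype(np.uint8)
print([ (t[:4],t[4]) for t in cv2.connectedComponentsWithStats(df)[2][1:] if t[4]>40])
```

```text
head z 0.17992811042193582 19.7
[(array([355, 195, 114, 285], dtype=int32), np.int32(16730)), (array([385, 203,  15,  45], dtype=int32), np.int32(248)), (array([293, 254,  20,  15], dtype=int32), np.int32(200)), (array([382, 295,  16,  23], dtype=int32), np.int32(236)), (array([426, 325, 214, 155], dtype=int32), np.int32(13919)), (array([439, 337, 112,  78], dtype=int32), np.int32(1897)), (array([352, 406,  15,  14], dtype=int32), np.int32(51)), (array([338, 416,  30,  21], dtype=int32), np.int32(148)), (array([292, 460,  27,  20], dtype=int32), np.int32(49)), (array([270, 471,   9,   9], dtype=int32), np.int32(43)), (array([333, 476,  33,   4], dtype=int32), np.int32(83))]
```

View pics/c8.png

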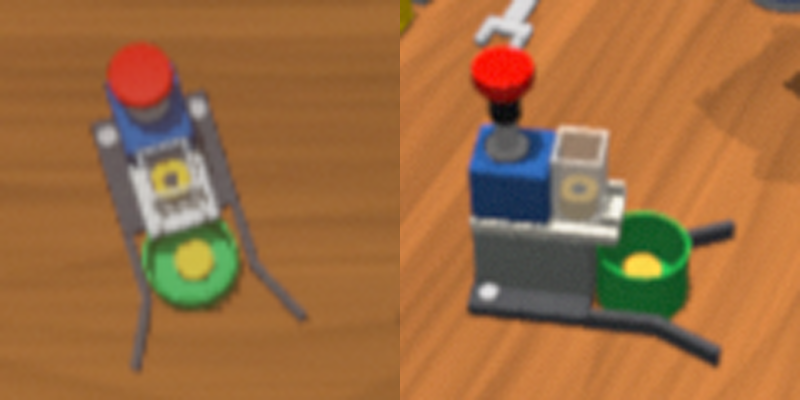

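The cup is home and holds brass that looks like a single column, with the head fully up. I'll check by depth whether it is two discs.

Run:
```python
from h import *
s=np.load('s0.npz')
def br(n,a,d,box):
    W=world(n,d);h=cv2.cvtColor(a,cv2.COLOR_RGB2HSV);m=(cv2.inRange(h,(19,90,90),(34,255,255))>0)
    x0,x1,y0,y1=box;k=np.zeros_like(m);k[y0:y1,x0:x1]=m[y0:y1,x0:x1]
    k&=d>0
    P=W[k];print(n,box,len(P),P.mean(0).round(4) if len(P) else '','z',np.percentile(P[:,2],[10,50,90]).round(4) if len(P) else '')
a,d=cap('top');b,e=cap('side')
br('top',s['a'],s['d'],(290,306,232,246));br('top',a,d,(290,306,232,250));br('top',a,d,(297,312,252,265))
br('side',s['b'],s['e'],(315,332,240,256));br('side',b,e,(315,332,240,266));br('side',b,e,(335,352,272,288))
```

```text
top (290, 306, 232, 246) 58 [0.5942 0.0438 0.1022] z [0.0989 0.1014 0.1048]
top (290, 306, 232, 250) 42 [0.5966 0.0445 0.0864] z [0.0831 0.0852 0.0899]
top (297, 312, 252, 265) 63 [0.5551 0.0324 0.0173] z [0.0122 0.0184 0.0223]
side (315, 332, 240, 256) 39 [0.5915 0.052  0.1116] z [0.104  0.111  0.1211]
side (315, 332, 240, 266) 35 [0.5897 0.0566 0.101 ] z [0.0935 0.1005 0.1089]
side (335, 352, 272, 288) 69 [0.5582 0.0313 0.024 ] z [0.0186 0.0214 0.0448]
```

The stack in the magazine dropped 16 mm, which is two discs, and the brass in the cup tops out at about 20 mm (4 mm floor plus two discs). Handing in.

```bash
python3 -c "
from bench import bot
print(bot.sign_off(), bot.get_obs()['time'])"
```

```text
the job is handed in; nothing more can be done
the job is handed in; nothing more can be done
```

The green cup is home against the dispenser's foot with two discs in it. I handed the job in at about 20 s on the robot's clock.

- **Cup:** I took the 60 mm cup from between the two larger ones, set it down at the mouth, and pushed it home until I felt about 5 N at the foot.
- **Plunger:** I pressed it to its stop twice, peaking at 15.4 N and then 14.0 N, and let it come fully up each time. The head was back at 180 mm after the second stroke.
- **Discs:** The stack in the magazine dropped 16 mm, which is two discs. The brass in the cup tops out at about 20 mm, which is the floor plus two stacked discs.
- **Rest of the bench:** Comparing the top view before and after showed changes only at the arm, its shadow, and the cup's old and new places. The parked arm and its shadow hid part of the bench near the other cups, so those were not checked clearly at the end.

The side-view depth readings of the discs in the magazine disagreed with the top view: they showed a drop of about 10 mm instead of 16. I put that down to looking through the clear wall and went by the top view and the cup reading. No other check failed or disagreed.

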